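Press the proud cheese-mould followers home

TASK

Three white cheese moulds stand on a wooden board on the steel table, and two of their blue followers (the pressing lids) still stand proud with the red edge showing. Press each of these two straight down until it is fully home, level with its mould's rim. Do not touch the third follower, which is already home, and leave the loose cheese wheel where it stands.

Things in the scene. Friction and masses are not known exactly. Their poses are not given: they have to be found in the camera images.
- follower_a: Follower that starts proud: flat blue disc 99 mm across; its red side shows only while proud. Slides down in a fixed upright white mould, 113 mm across; rim 102 mm above the table (z = 0). Origin: centre of its top face; z up. Starts 16 to 22 mm above home, slides against about 6 N friction, stays where left, firm stop at home with its top at z = 104 mm. Press within 30 mm of the centre.
- follower_b: The other follower that starts proud, in its own mould: same shape, size, origin and behaviour as follower_a, its top at 104 mm when home.
- follower_c: The follower that is already home in the third mould: the same in shape, size and origin, top at 104 mm from the start, no red showing. Not to be touched.
- cheese_mid (a point): Centre (half-way up) of a loose golden cheese wheel, 110 mm across and 55 mm high, lying flat on the board (top at z = 12 mm) beside the moulds. To be left where it is.

How it is judged (in metres and radians):
At the end, for the whole second after the job is handed in: All three followers are home: each top face within 3 mm of its home height of 104 mm above the table. The cheese wheel is within 15 mm of where it started (height (world z) of each of follower_a, follower_b, follower_c below 0.107 m and distance of cheese_mid from where it was at the start of the episode below 0.015 m); the robot touches nothing.
It fails at once if the follower that is already home is touched (contact force between follower_c and anything else above 0.5 N).
It fails at once if the cheese wheel is moved by more than 15 mm (distance of cheese_mid from where it was at the start of the episode above 0.015 m).
It also fails if it takes over 29 s, if anything falls off the work surface, if the arm or the gripper's body presses on something with over 40 N, if the wrist force passes 120 N, or if a joint passes its speed limit or range.

ROBOT

A 7-joint arm with a two-finger parallel gripper is mounted at the origin on the work surface. World frame = base frame: x ahead of the robot, y to its left, z up, the work surface at z = 0. Lengths are in mm, angles in rad, forces in N, time in s.
With the tool pointing down it reaches from about 400 to 900 mm from the base axis. Payload 5.5 kg.
Tool frame: the origin (TCP) lies at the very end of the fingers, on their centre line; the grasp point (between the pads) lies 19 mm behind it; z points along the fingers, y is the direction in which the jaws open and shut (so a half turn about z gives the same grasp; the last joint's range is limited). The gripper opens to 85 mm and grips with 20 to 120 N. Pads are 22 mm wide; open, the fingers measure 114 mm over their backs; the gripper's body (76 mm by 85 mm) begins 54 mm behind the grasp point. The pads swing forward as they close: fully open they stand 13 mm farther back than shut.
Start: joints at [1.405, 0.501, -0.427, 1.55, 0.221, 1.138, -0.21], TCP at [270.289, -591.138, 231.31] pointing down, gripper open.
Joint ranges: [-2.88, 2.88], [-0.31, 2.03], [-1.54, 1.56], [0.2, 2.42], [-1.41, 4.55], [0.19, 2.02], [-2.57, 2.57]. Speed limits (rad/s): [2.57, 2.57, 3.14, 3.14, 3.14, 3.14, 3.14].

INTERFACE

Orientations are given as a unit quaternion [w, x, y, z].
In Python, from workcell import observe, capture, hand_in gives the robot as it stands. The module is installed in compiled form; this text tells all that it offers.
- The arm moves only by the shell command python3 -m handwheel 'ROWS' [FORCE]. ROWS is JSON, a list of rows, each a list of 5 numbers: the closure, from 0 (fully open) to 1 (shut), then the shift along the tool's x, y, z in mm, then the turn about the tool's z in degrees. A call has 1 to 10 rows; each row shifts and turns the commanded pose from where the row before left it, along the tool's axes as they then stand; what a row does not reach is not made up. A row lasts 1/10 s, in which the tool goes at most 50 mm and 8.59 degrees, less where a joint would pass 70% of its speed; a pose out of reach is approached as far as the arm can. A call is refused whole if a number of a shift passes 50 or a number of a turn 8.59, either way. A call with a gripper value outside its range is refused whole. The fingers move at their own pace and stop on an object; FORCE is the grip in N (left out, the last holds). Time passes only in rows, so rows that do not move let the fingers close. It gives the time, the measured TCP pose, the force and the opening at its end, in the units of the state.
- observe(): the state, without advancing time (a new reading comes with each control period).
- capture(name): name is "scene" or "top"; returns a dict with "color" (400x640x3 uint8, blue, green, red), "range_z" (400x640 float32, mm along the optical axis (not along the pixel's ray), 0 where there is no reading), "intrinsics" (3x3 intrinsics, pixels), "cam_to_world" (4x4, takes a point from camera to world coordinates). Camera axes: x right, y down, z forward; pixel columns grow to the right and rows downward; lengths in mm; the calibration is good to about 2 mm. A picture is of the moment at which its call begins.
- hand_in(): hands the job in, once; it reports no verdict.
The state is a dict: "time_s": time; "joint_positions": joint angles; "dq": joint speeds; "tau": joint torques, N m; "position": TCP position; "orientation": TCP orientation; "ft_force": force on the tool from outside, world axes, zero at the start; "ft_torque": the same for the moment, N m; "finger_gap": finger opening in mm.
Only numpy, scipy, OpenCV 4.12 (cv2) and the standard library are available. Lean on these libraries where they do the work, as an engineer would, in place of code of your own. Each camera call takes 0.05 s, during which the arm holds its last target. There are 200 camera calls.

## Working session

There is one attempt and no reset: what is moved stays moved. The work goes in short steps, Python scripts to look and compute and a shell command to move; the robot and the scene stay as the last step left them, time stands still between calls to the robot, and variables do not carry over. Pictures are saved under pics/ and viewed, about 8 in all and at most 12, crops included, and the job is handed in when it is done.

```bash
mkdir -p pics; python3 - <<'E'
from workcell import observe,capture
import cv2,numpy as np,pickle
s=observe();print(s)
for n in("scene","top"):
    c=capture(n);pickle.dump(c,open(n+".pkl","wb"));cv2.imwrite(f"pics/{n}1.png",c["color"]);print(c["intrinsics"],c["cam_to_world"])
E
```

```text
{'time_s': 0.0, 'joint_positions': array([ 1.4051885 ,  0.50188066, -0.42681959,  1.55143671,  0.22076265,
        1.13831253, -0.21030375]), 'dq': array([-7.31917669e-05, -3.99007848e-04, -3.10604639e-04, -2.27883397e-03,
        5.48161336e-04,  2.89184348e-04,  7.23592872e-04]), 'tau': array([ 2.43065779e-04, -5.69521022e+01, -5.81642479e+00, -2.80945230e+01,
        1.06188210e-02,  1.19355612e-02,  4.00822799e-06]), 'position': array([ 269.95808802, -590.52245689,  230.24681363]), 'orientation': array([-9.80904942e-04,  9.77096776e-01,  2.12793105e-01, -1.52289254e-04]), 'ft_force': array([ 0.018982  ,  0.52394956, -0.32403563]), 'ft_torque': array([-0.02026543, -0.01800341, -0.03328928]), 'finger_gap': 85.35838360970762}
[[457.5398213    0.         315.73211683]
 [  0.         457.5398213  201.22580077]
 [  0.           0.           1.        ]] [[-8.72251308e-01  3.60826364e-01 -3.30124205e-01  7.98767328e+02]
 [ 4.88976629e-01  6.55746608e-01 -5.75237553e-01  4.55165379e+02]
 [ 8.91695359e-03 -6.63174729e-01 -7.48411496e-01  6.40927641e+02]
 [ 0.00000000e+00  0.00000000e+00  0.00000000e+00  1.00000000e+00]]
[[363.7126256    0.         321.3192618 ]
 [  0.         363.7126256  202.25881841]
 [  0.           0.           1.        ]] [[ 2.11333802e-02 -9.87843240e-01  1.54010107e-01  4.37953800e+02]
 [-9.99602187e-01 -1.79996811e-02  2.17135734e-02  4.03725067e+01]
 [-1.86774738e-02 -1.54407721e-01 -9.87830657e-01  8.30120943e+02]
 [ 0.00000000e+00  0.00000000e+00  0.00000000e+00  1.00000000e+00]]
```

View pics/scene1.png

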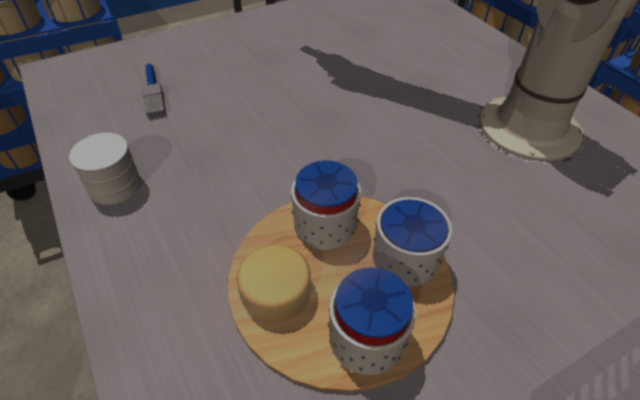

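View pics/top1.png

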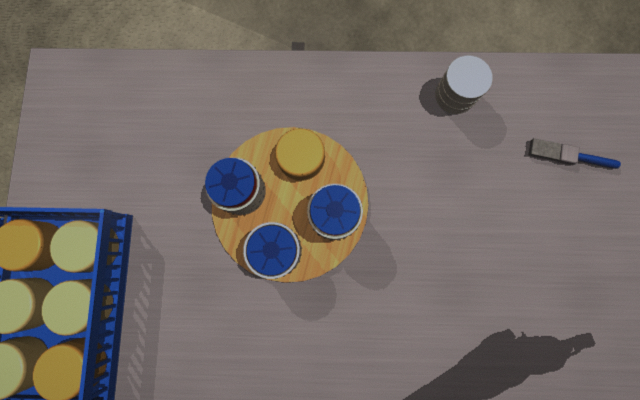

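The scene view shows two followers with red edges, at (326,185) and (374,300). The home one is at (413,225) and the cheese at (275,280). In the top view the proud ones look to be at (335,210) and (231,182), the home one at (271,250) and the cheese at (300,153). Next I'll measure positions.

```bash
cat >m.py <<'E'
import cv2,numpy as np
def world(c,u,v,z):
    K,T=c["intrinsics"],c["cam_to_world"]
    return (T@np.array([(u-K[0,2])/K[0,0]*z,(v-K[1,2])/K[1,1]*z,z,1]))[:3]
def discs(c,pts):
    m=cv2.inRange(cv2.cvtColor(c["color"],cv2.COLOR_BGR2HSV),(105,120,40),(130,255,255))
    m=cv2.morphologyEx(m,cv2.MORPH_CLOSE,np.ones((5,5),np.uint8))
    n,l,st,ce=cv2.connectedComponentsWithStats(m)
    for u,v in pts:
        v_,u_=np.where(l==l[v,u]);d=c["range_z"][v_,u_];k=d>0
        P=np.array([world(c,a,b,e) for a,b,e in zip(u_[k],v_[k],d[k])])
        lo,hi=np.percentile(P,1,0),np.percentile(P,99,0)
        print((u,v),len(P),"median",np.median(P,0).round(1),"mid",((lo+hi)/2).round(1),"ext",(hi-lo).round(1))
E
python3 - <<'E'
import pickle;from m import *
L=lambda n:pickle.load(open(n+".pkl","rb"))
discs(L("scene"),[(326,178),(374,290),(413,218)])
discs(L("top"),[(231,182),(335,210),(271,250)])
c=L("top");print("cheese",world(c,300,151,c["range_z"][151,300]))
E
```

```text
(326, 178) 2173 median [536.6  31.  121.9] mid [535.7  28.6 121.8] ext [90.7 91.7  4.5]
(374, 290) 4073 median [589.3 243.  123.7] mid [588.3 241.6 123.7] ext [92.3 88.   4.6]
(413, 218) 2525 median [456.1 155.4 104. ] mid [455.  153.8 104.2] ext [90.2 90.4  4.6]
(231, 182) 1833 median [586.5 240.3 123.3] mid [587.2 240.6 123.4] ext [91.7 91.7  5.7]
(335, 210) 1899 median [534.3  29.3 121. ] mid [535.2  29.7 121.1] ext [90.1 91.9  5.8]
(271, 250) 1913 median [453.6 154.3 103.4] mid [453.9 154.6 103.5] ext [91.  91.5  6. ]
cheese [669.29125809 106.00692536  65.59264679]
```

```bash
python3 -m handwheel '[[1,30,-27,0,0],[1,30,-27,0,0],[1,30,-27,0,0],[1,30,-27,0,0],[1,30,-27,0,0],[1,30,-27,0,0],[1,30,-27,0,0],[1,30,-27,0,0],[1,0,0,0,0]]' 60; python3 -c "
from workcell import observe
s=observe();print(s['joint_positions'].round(2),s['position'],s['orientation'])"
```

```text
time_s: 1.0
position: [401.3, -288.6, 231.5]
orientation: [-0.001, 0.976, 0.217, 0.001]
ft_force: [0.6, 0.4, 0.2]
finger_gap: 0.0
[ 1.09  0.24 -0.59  1.93  0.15  1.02 -0.7 ] [ 401.34679408 -288.63844892  231.48158843] [-8.64180529e-04  9.76109268e-01  2.17277596e-01  6.29107805e-04]
```

```bash
python3 -m handwheel '[[1,28,-26,0,0],[1,28,-26,0,0],[1,28,-26,0,0],[1,28,-26,0,0],[1,28,-26,0,0],[1,28,-26,0,0],[1,28,-26,0,0],[1,28,-26,0,0],[1,28,-26,0,0],[1,0,0,0,0]]'; python3 -c "
from workcell import observe
s=observe();print(s['joint_positions'].round(2),s['position'],s['orientation'])"
```

```text
time_s: 2.0
position: [531.8, 28.8, 231.6]
orientation: [-0.002, 0.976, 0.217, 0.001]
ft_force: [-0.4, 0.1, -0.1]
finger_gap: -0.4
[ 0.52  0.34 -0.76  1.84  0.27  1.06 -1.47] [531.83189226  28.82201603 231.59477739] [-0.00175405  0.97626752  0.21655772  0.00118162]
```

```bash
python3 -m handwheel '[[1,3,0,25,0],[1,0,0,30,0],[1,0,0,30,0],[1,0,0,12,0],[1,0,0,5,0],[1,0,0,4,0],[1,0,0,4,0],[1,0,0,4,0],[1,0,0,4,0]]'
```

```text
time_s: 2.9
position: [534.4, 23.9, 114.7]
orientation: [0.001, 0.977, 0.213, 0.001]
ft_force: [-2.4, -0.9, 6.4]
finger_gap: -0.1
```

```bash
python3 -m handwheel '[[1,0,-3,3,0],[1,0,0,3,0],[1,0,0,2,0],[1,0,0,1,0]]';python3 -m handwheel '[[1,0,0,1,0],[1,0,0,1,0]]';python3 -m handwheel '[[1,0,0,1,0],[1,0,0,0,0]]'
```

```text
time_s: 3.3
position: [534.1, 25.4, 106.0]
orientation: [0.001, 0.977, 0.212, 0.002]
ft_force: [-0.2, -3.1, 6.1]
finger_gap: -0.0
time_s: 3.5
position: [534.1, 25.4, 104.1]
orientation: [0.001, 0.977, 0.212, 0.002]
ft_force: [0.1, -2.6, 7.3]
finger_gap: 0.1
time_s: 3.7
position: [534.1, 25.4, 103.9]
orientation: [0.002, 0.977, 0.212, 0.002]
ft_force: [-2.6, -2.4, 13.5]
finger_gap: -0.2
```

```bash
python3 -m handwheel '[[1,0,0,1,0],[1,0,0,1,0],[1,0,0,0,0]]';python3 -m handwheel '[[1,0,0,-10,0],[1,0,0,-30,0],[1,0,0,-40,0],[1,0,0,-20,0],[1,0,0,0,0]]'
```

```text
time_s: 4.0
position: [534.2, 25.4, 103.5]
orientation: [0.002, 0.977, 0.212, 0.002]
ft_force: [-9.3, -3.7, 29.4]
finger_gap: -0.3
time_s: 4.5
position: [534.9, 27.1, 203.4]
orientation: [0.001, 0.977, 0.213, 0.004]
ft_force: [-0.6, -0.7, 0.3]
finger_gap: 0.1
```

```bash
python3 - <<'E'
import pickle;from m import *
from workcell import capture,observe
s=observe();p=s["position"];w,x,y,z=s["orientation"]
from scipy.spatial.transform import Rotation as R
print(p,R.from_quat([x,y,z,w]).inv().apply(np.array([587.5,241,p[2]])-p))
c=capture("scene");cv2.imwrite("pics/s2.png",c["color"])
E
```

```text
[534.92518189  27.12333866 203.37759203] [ 136.74385048 -172.6510332     0.27903066]
```

View pics/s2.png

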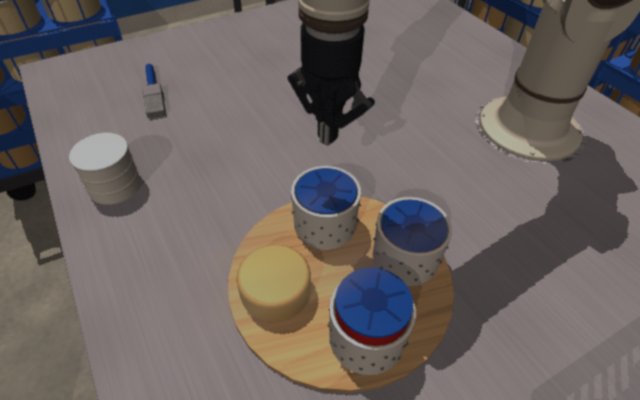

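The follower at (326,192) is now home with no red showing, and (374,300) is still proud. At z≈203 the path to it is well above everything.

```bash
python3 -m handwheel '[[1,17,-22,0,0],[1,20,-25,0,0],[1,20,-25,0,0],[1,20,-25,0,0],[1,20,-25,0,0],[1,20,-25,0,0],[1,20,-26,0,0],[1,0,0,0,0],[1,0,0,0,0]]'; python3 -c "
from workcell import observe
s=observe();print(s['joint_positions'].round(2),s['position'])"
```

```text
time_s: 5.45
position: [583.7, 241.7, 197.8]
orientation: [0.0, 0.977, 0.214, -0.001]
ft_force: [0.4, -0.4, -0.3]
finger_gap: -0.0
[ 0.08  0.57 -0.72  1.62  0.41  1.11 -1.89] [583.69541432 241.65757686 197.81691615]
```

```bash
python3 -m handwheel '[[1,3,2,20,0],[1,0,0,25,0],[1,0,0,18,0],[1,0,0,7,0],[1,0,0,4,0],[1,0,0,4,0],[1,0,0,4,0],[1,0,0,3,0],[1,0,0,3,0]]'; python3 -m handwheel '[[1,0,0,2,0],[1,0,0,1,0]]'
```

```text
time_s: 6.35
position: [588.3, 239.8, 112.7]
orientation: [0.001, 0.977, 0.213, -0.0]
ft_force: [-3.6, -2.6, 6.2]
finger_gap: -0.0
time_s: 6.55
position: [588.3, 239.7, 109.6]
orientation: [0.001, 0.977, 0.213, -0.0]
ft_force: [-3.9, -2.4, 6.4]
finger_gap: -0.1
```

```bash
python3 -m handwheel '[[1,0,0,2,0],[1,0,0,2,0],[1,0,0,1,0],[1,0,0,1,0]]'; python3 -m handwheel '[[1,0,0,1,0],[1,0,0,1,0],[1,0,0,0,0]]'
```

```text
time_s: 6.95
position: [588.4, 239.8, 104.0]
orientation: [0.001, 0.977, 0.213, 0.0]
ft_force: [-6.2, -4.2, 14.1]
finger_gap: 0.1
time_s: 7.25
position: [588.5, 239.9, 103.9]
orientation: [0.001, 0.977, 0.213, 0.0]
ft_force: [-8.9, -5.6, 19.1]
finger_gap: -0.0
```

Firm stop reached. I'll lift off, move the tool clear and check.

```bash
python3 -m handwheel '[[1,0,0,-10,0],[1,0,0,-30,0],[1,0,0,-40,0],[1,0,0,-40,0],[1,0,0,-40,0],[1,0,0,0,0],[1,0,0,0,0]]'
python3 - <<'E'
from m import *
from workcell import capture
c=capture("scene");cv2.imwrite("pics/s3.png",c["color"])
discs(c,[(326,185),(374,305),(413,218)])
c=capture("top");print("cheese",world(c,300,151,c["range_z"][151,300]));cv2.imwrite("pics/t3.png",c["color"])
import pickle
a=pickle.load(open("top.pkl","rb"))["color"][120:185,270:330].astype(int);b=c["color"][120:185,270:330].astype(int);print("cheese diff",abs(a-b).mean())
E
```

```text
time_s: 7.95
position: [589.3, 241.0, 262.5]
orientation: [-0.0, 0.977, 0.213, 0.002]
ft_force: [-0.2, -0.0, -0.8]
finger_gap: -0.2
(326, 185) 2099 median [537.7  30.6 103.9] mid [554.   92.6 209.5] ext [121.9 219.3 215.9]
(374, 305) 3975 median [589.5 242.2 103.8] mid [588.4 240.4 103.9] ext [91.5 90.4  4.7]
(413, 218) 239012 median [5.923e+02 5.190e+01 3.000e-01] mid [ 537.  -925.8 -121.5] ext [1540.3 2721.9 1265.6]
cheese [668.79328493 105.8656418   67.23835768]
cheese diff 7.612564102564103
```

View pics/s3.png

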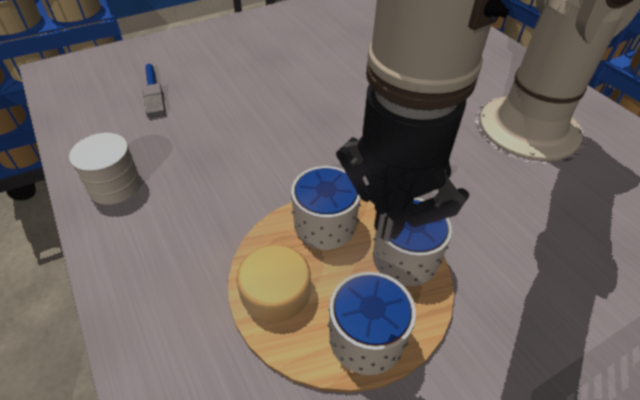

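No red shows on either follower: (326,192) and (374,308) measure about 103.9 mm. The cheese is unmoved at (275,280). The gripper is high in the air and only hides follower C from this camera.

```bash
python3 -c "
from workcell import hand_in
print(hand_in())"
```

```text
the job is handed in; nothing more can be done
None
```

Both proud followers are pressed fully home, and I handed the job in at about 8 s of the 29 s allowed. I pressed each with the closed fingertips, within about 5 mm of its centre. The wrist force stayed low, peaking at about 31 N on the first and 22 N on the second.

**Final checks:**
- **Pressed followers:** the tops measured 103.9 mm and 103.8 mm against the 104 mm home height, with no red showing.
- **Cheese wheel:** it stands at the same place in the scene view. A depth reading of one point on its top differed by 1.6 mm in height from the start, which is within the camera noise. The cheese area of the top view changed slightly between pictures (mean difference 7.6 grey levels). I put that down to the arm's shadow and did not check it further.
- **Third follower (C):** it measured about 104 mm at the start and no move went near it. I have no final measurement, because the raised gripper partly hid it and the image code picked up the background instead.
- **Robot:** it ended clear of everything, with the tool at z ≈ 262 mm.

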